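# Pass the specimen pan through the hatch

### The job

Hand the steel specimen pan over to the clean side: lift the hatch in the splash screen all the way up, slide the pan gently, flat along the worktop from the red taped place through the hatchway and leave it square inside the green taped outline, then let the hatch down fully shut. Do not lift or tip the pan - the two vials stand loose in it and must stay upright; the hand does not fit through the hatchway, so push from one side and pull from the other, and leave the things round about alone.

Things in the scene. Friction and masses are not known exactly. Their poses are not given: they have to be found in the camera images.
- splash_screen: Fixed clear splash screen in an aluminium frame, 364 mm long (own x), 155 mm high, standing across the worktop; feet reach 69 mm to both sides, only at its two ends. Origin: on the worktop in the middle of the hatchway. Own x runs along the screen, own y goes straight through the hatchway (world y at yaw 0).
- hatchway (a point): Middle of the hatchway at the height of the lintel's underside, 101 mm above the worktop; axes as the screen's. The hatchway is 126 mm wide (own x -63 to +63) and 26 mm deep, with no sill; lintel top 123 mm, side posts at own x +-70, 155 mm high.
- hatch (a joint): Height of the lifting hatch in m: 0 shut (just above the worktop), 0.1 fully up (end stop). A 4 mm white panel of 0.2 kg sliding straight up in the side posts; friction holds it wherever it is left: raising takes about 6.5 N, lowering about 3 N of push. It may start up to 20 mm open. Clear height under it: joint value plus 2 mm.
- hatch_grip (a point): Middle of the blue grip bar on top of the hatch: 12 mm thick, 90 mm long along the screen's x, its middle 42 mm above the lintel's top when shut (room for fingers on both y sides, between 10 mm stems at +-45 mm). 165 mm above the worktop when shut, 265 mm when fully up. Axes as the screen's.
- red_place: Red tape outline on the worktop (no thickness to speak of), inside 122 x 222 mm (own x, y), tape 10 mm wide; origin in its middle. The pan starts in or about it; it lies on either side of the screen, its long side within 0.04 rad of the screen's y.
- green_place: Green tape outline of the same size on the other side of the screen; origin in its middle, own x and y along its short and long sides. The pan must end in it.
- pan: Open stainless pan, 0.32 to 0.63 kg, 100 x 112 mm (own x, y) and 40 mm high, floor 3 mm thick, with a fixed loop handle at each end (own +y and -y), overall 199 mm long in y. Origin: centre of its underside. Stands flat on the worktop and slides easily.
- handle_a (a point): Middle of the black grip of the handle at the pan's own +y end: horizontal round bar along the pan's x, 11 mm thick, 46 mm long, 32 mm above the worktop, 94 mm from the pan's centre; 32 mm free between the bar and the pan's wall. The loop's side arms stand at +-34 mm in x.
- handle_b (a point): The same on the handle at the pan's own -y end (own y -94 mm).
- vial_1: Capped specimen vial, 29 mm across, 74 mm high, 40 g, standing loose on the pan's floor on its own +x half, within 12 mm of the middle in y. Origin: centre of its underside, z along the vial. A jerk or quick turn of the pan topples it.
- vial_2: Second vial, the same, on the pan's own -x half.
- medicine_bottle: Bystander: brown medicine bottle with white cap, 45 mm across, 129 mm high, behind the work.
- ointment_jar: Bystander: blue jar, 36 mm across, 53 mm high, behind the work.
- tape_roll: Bystander: roll of white tape lying flat, 69 mm across, 25 mm high, in front of the work.

How it is judged:
By the outcome, as a careful person would: the job done as asked, in the order asked, and still so for the second after the job is handed in, with the robot touching nothing.
It also fails if it takes over 72 s, if anything falls off the work surface, if the arm or the gripper's body presses on something with over 40 N, if the wrist force passes 120 N, or if a joint passes its speed limit or range.

### The arm

A 7-joint arm with a two-finger parallel gripper is mounted at the origin on a cart in front of the work surface, level with it; the furniture and walls round the work are solid. World frame = base frame: x ahead of the robot, y to its left, z up, the work surface at z = 0. Lengths are in m, angles in rad, forces in N, time in s.
With the tool pointing down it reaches from about 0.425 to 0.95 m from the base axis. Payload 4.7 kg.
Tool frame: the origin (TCP) lies on the front face of the gripper's body, between the roots of the fingers; the fingertips stand 73 mm ahead of it and the grasp point (between the pads) lies 54 mm ahead of it; x points along the fingers, y is the direction in which the jaws open and shut, and the axes are right-handed (so a half turn about x gives the same grasp; the last joint's range is limited). The gripper opens to 85 mm and grips with 20 to 120 N. Pads are 22 mm wide; open, the fingers measure 114 mm over their backs; the gripper's body (76 mm by 85 mm) begins 54 mm behind the grasp point. The pads swing forward as they close: fully open they stand 13 mm farther back than shut.
Start: joints at [1.287, 0.469, -0.049, 1.532, 0.024, 1.141, -0.082], TCP at [0.17, -0.653, 0.304] pointing down, gripper open.
Joint ranges: [-2.59, 2.59], [-0.33, 1.99], [-1.39, 1.29], [0.1, 2.45], [-1.04, 4.18], [0.21, 1.99], [-2.66, 2.66]. Speed limits (rad/s): [2.57, 2.57, 3.14, 3.14, 3.14, 3.14, 3.14].

### API

Orientations are given as a unit quaternion [w, x, y, z].
In Python, from station import observe, read_camera, camera_info, close_job, spot_in, spot_point gives the robot as it stands.
- The arm moves only by the tool send_rows, never from a script. Its argument "commands" is a list of rows, each an object of numbers: "tx", "ty", "tz": the shift along the tool's x, y, z in units of 40 mm (1.0 is 40 mm); "ax", "ay", "az": the turn, a rotation vector about the tool's x, y, z in units of 5 degrees (1.0 is 5 degrees). A call has exactly 8 rows; each row is the pose to reach, as a shift and turn from the pose measured when the call began, along the tool's axes at that moment; what a row does not reach only later rows make up. A row lasts 1/12 s, in which the tool goes at most 41.7 mm and 7.16 degrees, less where a joint would pass 70% of its speed; a pose out of reach is approached as far as the arm can. A call with a gripper value outside its range is refused whole. "grip" is the closure, from 0 (fully open) to 1 (shut), set as the call begins (left out, the last holds). The fingers move at their own pace and stop on an object; "force" is the grip in N (left out, the last holds). Time passes only in rows, so rows that repeat a pose let the fingers close, or fill a call up. It gives the time, the measured TCP pose, the force and the opening at its end, in the units of the state.
- observe(): the state, without advancing time (a new reading comes with each control period).
- read_camera(name): name is "scene" or "top" or "wrist"; returns the picture (384x512x3 uint8, red, green, blue); there is no depth.
- camera_info(name): a dict with "vertical_fov" (degrees; the focal length in pixels is half the picture's height over the tangent of half this angle, whatever the lens; pixels are square), "cx", "cy" (the principal point, pixels), "k1" (the pictures are not rectified: a ray, as slopes to the right and down, at radius r is drawn at 1 + k1 r^2 times it, then the intrinsics apply), "extrinsics" (4x4, takes a point from world to camera coordinates); the wrist camera has in their place "hand_eye" (4x4, takes a point from camera to tool coordinates, whose origin is the TCP and whose axes are the tool frame's). Camera axes: x right, y down, z forward; pixel columns grow to the right and rows downward; lengths in m; the calibration is good to about 2 mm. A picture is of the moment at which its call begins: read the wrist's pose just before it. camera_info takes no time and is no camera call.
- close_job(): hands the job in, once; it reports no verdict.
Trained networks look in the newest picture that a camera, given by its name, has taken for a name from the list of things; names that differ only in an ending like _2 or _b are one class to them, and where a whole thing is asked for, a point or a joint stands for the part that bears it (a point fixed in the world has none). Each returns a list of dicts, best first, with "p" (0 to 1); they miss things now and then, are a little off and sometimes report something else, mostly with a low value. They report only what shows in the picture. A call takes as long as a camera call.
- spot_in(label, camera): "xy" ([column, row] in pixels, amid what is visible of it).
- spot_point(label, camera): "xy" ([column, row] in pixels: a listed point, or the origin of a listed thing).
The state is a dict: "t": time; "joint_pos": joint angles; "joint_velocities": joint speeds; "joint_efforts": joint torques, N m; "eef_pos": TCP position; "tcp_rot": TCP orientation; "ft_force": force on the tool from outside, world axes, zero at the start; "ft_torque": the same for the moment, N m; "gripper_width": finger opening in m.
Only numpy, scipy, OpenCV 4.12 (cv2) and the standard library are available. Lean on these libraries where they do the work, as an engineer would, in place of code of your own. Each camera call takes 0.05 s, during which the arm holds its last target. There are 200 camera calls.

## Working session

There is one attempt and no reset: what is moved stays moved. The work goes in short steps, Python scripts to look and compute and a tool call to move; the robot and the scene stay as the last step left them, time stands still between calls to the robot, and variables do not carry over. Pictures are saved under pics/ and viewed, about 8 in all and at most 12, crops included, and the job is handed in when it is done.

Besides the shell and the picture viewer there is one more tool, called after ">>>" as a command line: name --argument value ..., lists and objects as JSON in quotes. send_rows: Moves the arm, as the interface text tells. Its arguments: {"type":"object","properties":{"commands":{"type":"array"},"grip":{"type":"number"},"force":{"type":"number"}},"required":["commands"]}

```bash
mkdir -p pics; ls; cat > h.py <<'E'
import numpy as np, cv2
from station import *
def K(ci):
    f=192/np.tan(np.radians(ci['vertical_fov'])/2); return f,ci['cx'],ci['cy'],ci['k1']
def w2c(name,s=None):
    ci=camera_info(name)
    if name!='wrist': return ci,np.array(ci['extrinsics'])
    s=s or observe(); T=np.eye(4); T[:3,:3]=Rq(s['tcp_rot']); T[:3,3]=s['eef_pos']
    return ci,np.linalg.inv(T@np.array(ci['hand_eye']))
def Rq(q):
    w,x,y,z=q
    from scipy.spatial.transform import Rotation as R
    return R.from_quat([x,y,z,w]).as_matrix()
def px2w(name,uv,z,s=None):
    ci,E=w2c(name,s); f,cx,cy,k=K(ci)
    d=np.array([(uv[0]-cx)/f,(uv[1]-cy)/f]); u=d.copy()
    for _ in range(20): u=d/(1+k*(u@u))
    R=E[:3,:3]; c=-R.T@E[:3,3]; r=R.T@np.array([u[0],u[1],1]); 
    return c+r*(z-c[2])/r[2]
def w2px(name,p,s=None):
    ci,E=w2c(name,s); f,cx,cy,k=K(ci)
    q=E[:3,:3]@np.array(p)+E[:3,3]; u=q[:2]/q[2]; u=u*(1+k*(u@u)); return np.array([f*u[0]+cx,f*u[1]+cy])
def save(name,fn,crop=None,sc=1):
    im=read_camera(name)[:,:,::-1]
    if crop: a,b,c,d=crop; im=im[b:d,a:c]
    cv2.imwrite('pics/'+fn,cv2.resize(im,None,fx=sc,fy=sc,interpolation=cv2.INTER_CUBIC)); return im
E
python3 - <<'E'
from h import *
np.set_printoptions(precision=3,suppress=True)
s=observe();print(s['eef_pos'],s['tcp_rot'],s['gripper_width'])
for n in ['scene','top']:
    save(n,n+'0.png',sc=1.5 if n=='top' else 1.5)
    c,E=w2c(n); print(n,-E[:3,:3].T@E[:3,3])
    for l,z in [('splash_screen',0),('hatchway',.101),('hatch_grip',.165),('red_place',0),('green_place',0),('pan',0),('handle_a',.032),('vial_1',.003),('medicine_bottle',0),('ointment_jar',0),('tape_roll',0)]:
        for d in spot_point(l,n)[:2]: print(l,round(d['p'],2),np.array(d['xy']),px2w(n,d['xy'],z))
print(observe()['t'])
E
```

```text
pics
[ 0.17  -0.653  0.303] [-0.089 -0.701 -0.091  0.701] 0.08561157547677975
scene [1.486 0.096 0.647]
splash_screen 0.8 [242.2 230.3] [ 0.565 -0.014  0.   ]
hatchway 0.87 [239.7 196. ] [ 0.553 -0.02   0.101]
hatchway 0.45 [177.3 272.8] [ 0.866 -0.111  0.101]
hatch_grip 0.67 [240.1 178.4] [ 0.575 -0.015  0.165]
red_place 0.83 [183.5 229.3] [ 0.572 -0.176  0.   ]
green_place 0.97 [303.4 231.9] [0.561 0.152 0.   ]
pan 0.58 [184.1 228.7] [ 0.569 -0.175  0.   ]
pan 0.33 [238.4 174.7] [ 0.236 -0.062  0.   ]
handle_a 0.98 [213.6 224.6] [ 0.59  -0.087  0.032]
handle_a 0.7 [181.8 220.5] [ 0.577 -0.176  0.032]
vial_1 0.59 [183.2 220.4] [ 0.533 -0.185  0.003]
vial_1 0.5 [183.2 231.7] [ 0.588 -0.173  0.003]
medicine_bottle 0.56 [309.1 284.6] [0.77  0.161 0.   ]
ointment_jar 0.68 [174.3 273.4] [ 0.754 -0.156  0.   ]
tape_roll 0.56 [200.5 188.4] [ 0.341 -0.174  0.   ]
top [0.46  0.023 1.296]
splash_screen 0.87 [268.2 189.8] [ 0.566 -0.014  0.   ]
hatchway 0.72 [273.7 184.3] [ 0.571 -0.025  0.101]
hatch_grip 0.51 [271.4 184.8] [ 0.564 -0.017  0.165]
red_place 0.64 [332.2 270.7] [ 0.348 -0.175  0.   ]
pan 0.55 [329.2 187.2] [ 0.568 -0.177  0.   ]
handle_a 0.67 [295.4 184.4] [ 0.575 -0.084  0.032]
handle_a 0.6 [366.9 188.9] [ 0.558 -0.269  0.032]
vial_1 0.54 [329.6 179. ] [ 0.59  -0.178  0.003]
vial_1 0.54 [294.9 182.7] [ 0.582 -0.085  0.003]
medicine_bottle 0.89 [204.2 117.7] [0.766 0.153 0.   ]
medicine_bottle 0.41 [269.7 181.8] [ 0.587 -0.019  0.   ]
ointment_jar 0.67 [319.  121.2] [ 0.747 -0.156  0.   ]
tape_roll 0.64 [331.5 272.1] [ 0.345 -0.173  0.   ]
1.2
```

View pics/top0.png

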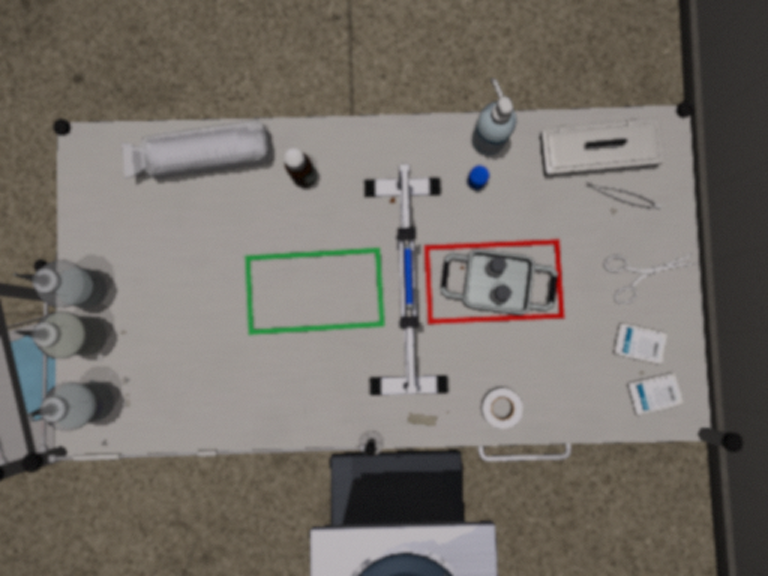

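View pics/scene0.png

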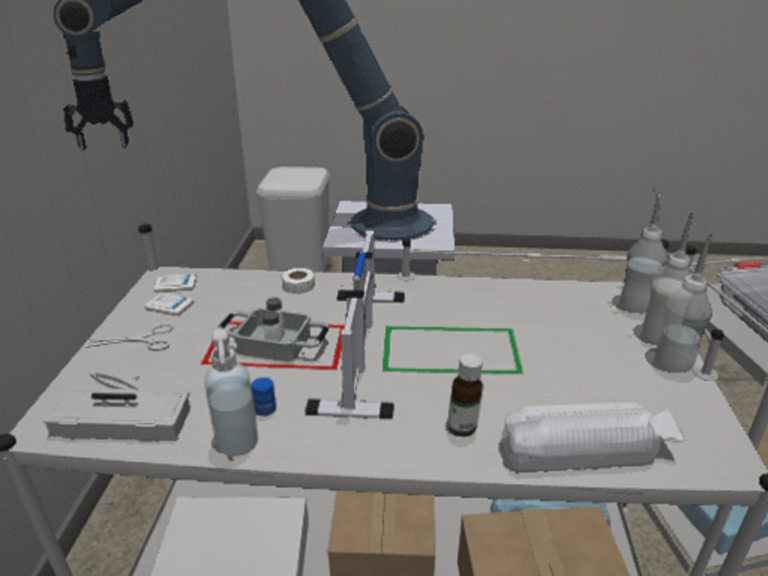

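The pictures show the pan on the right in the red outline (top px ~495,282), the green outline on the left (~315,291), and the blue grip bar at (409,275). The screen runs nearly along world x. Next I'll get accurate poses of these.

```bash
cat > m.py <<'E'
from h import *
np.set_printoptions(precision=4,suppress=True)
def rect(name,mask,z):
    n,l,st,c=cv2.connectedComponentsWithStats(mask.astype(np.uint8)); i=1+np.argmax(st[1:,4])
    v,u=np.nonzero(l==i); P=np.array([px2w(name,(a,b),z)[:2] for a,b in zip(u,v)])
    (cx,cy),(w,h),a=cv2.minAreaRect((P*1000).astype(np.float32)); return (cx,cy),(w,h),a
if __name__=='__main__':
    s=observe(); print(Rq(s['tcp_rot']))
    for n in ['top','scene']:
        im=read_camera(n).astype(int); r,g,b=im[...,0],im[...,1],im[...,2]
        print(n,'green',rect(n,(g>r+40)&(g>b+40),0)); print('red',rect(n,(r>g+60)&(r>b+60),0))
        B=(b>r+60)&(b>g+30); B[:, :]&=True
        if n=='top': B[:150]=False
        else: B[210:]=False
        for z in (.165,.175,.185): print('bar z',z,rect(n,B,z+ (.006 if n=='top' else 0)))
        for q in ([402/1.5,187/1.5],[409/1.5,385/1.5]): 
            if n=='top': print('foot',px2w(n,q,.01))
E
python3 m.py
```

```text
[[ 0.0001  0.252  -0.9677]
 [-0.0001 -0.9677 -0.252 ]
 [-1.      0.0001 -0.    ]]
top green ((560.4122314453125, 143.2593994140625), (140.60459899902344, 240.35824584960938), 1.7658690214157104)
red ((567.9117431640625, -175.5167236328125), (142.79727172851562, 242.1385955810547), 0.9171832203865051)
bar z 0.165 ((565.11865234375, -18.2763671875), (9.278762817382812, 83.79907989501953), 88.20528411865234)
bar z 0.175 ((564.1797485351562, -17.91230010986328), (9.196249008178711, 83.0538330078125), 88.20528411865234)
bar z 0.185 ((563.240966796875, -17.548240661621094), (9.113737106323242, 82.3086929321289), 88.20528411865234)
foot [ 0.7397 -0.0185  0.01  ]
foot [ 0.3894 -0.0198  0.01  ]
scene green ((562.4263916015625, 142.75131225585938), (138.73233032226562, 240.34466552734375), 2.075211524963379)
red ((570.2869262695312, -139.9469451904297), (139.76548767089844, 168.9517364501953), 2.340465545654297)
bar z 0.165 ((557.65185546875, -18.479419708251953), (83.82499694824219, 11.076730728149414), 0.06405442953109741)
bar z 0.175 ((576.912353515625, -16.102659225463867), (82.08668518066406, 10.847031593322754), 0.06405522674322128)
bar z 0.185 ((596.1727905273438, -13.72590446472168), (80.34841918945312, 10.617329597473145), 0.06405448913574219)
```

>>> send_rows --commands '[{"ty": -0.5,"tz": -0.53,"ax": 0.5},{"ty": -1.2,"tz": -1.26,"ax": 1},{"ty": -1.9,"tz": -2.0,"ax": 1.5},{"ty": -2.6,"tz": -2.73,"ax": 2},{"ty": -3.3,"tz": -3.47,"ax": 2.5},{"ty": -4.0,"tz": -4.2,"ax": 2.92},{"ty": -4.7,"tz": -4.94,"ax": 2.92},{"ty": -5.4,"tz": -5.67,"ax": 2.92}]' --grip 0 --force 50

```text
invalid input at $.commands[0]: expected keys tx, ty, tz, ax, ay, az
```

```bash
cat > to.py <<'E'
import sys
from h import *
def to(p,yaw=0.0):
    """tool units to world TCP p, tool down, jaw along world y rotated by yaw"""
    s=observe(); R=Rq(s['tcp_rot']); d=R.T@(np.array(p)-s['eef_pos'])/.04
    c,sn=np.cos(yaw),np.sin(yaw); G=np.array([[0,sn,-c],[0,-c,-sn],[-1,0,0]])
    from scipy.spatial.transform import Rotation as Ro
    a=np.degrees(Ro.from_matrix(R.T@G).as_rotvec())/5
    print('t',s['t'],'pos',np.round(s['eef_pos'],4),'w',round(s['gripper_width'],4),'F',np.round(s['ft_force'],1),'shift',d.round(3),'turn',a.round(3))
if __name__=='__main__': a=list(map(float,sys.argv[1:])); to(a[:3],a[3] if len(a)>3 else 0)
E
python3 to.py .564 -.018 .300
```

```text
t 1.3 pos [ 0.1702 -0.6532  0.304 ] w 0.0854 F [-0.5  0.4 -0.7] shift [  0.098 -12.886 -13.53 ] turn [ 2.92e+00 -1.00e-03 -1.00e-03]
```

All six keys are required.

>>> send_rows --commands '[{"tx": 0,"ty": -0.5,"tz": -0.53,"ax": 0.5,"ay": 0,"az": 0},{"tx": 0,"ty": -1.2,"tz": -1.26,"ax": 1,"ay": 0,"az": 0},{"tx": 0,"ty": -1.9,"tz": -2.0,"ax": 1.5,"ay": 0,"az": 0},{"tx": 0,"ty": -2.6,"tz": -2.73,"ax": 2,"ay": 0,"az": 0},{"tx": 0,"ty": -3.3,"tz": -3.47,"ax": 2.5,"ay": 0,"az": 0},{"tx": 0,"ty": -4.0,"tz": -4.2,"ax": 2.92,"ay": 0,"az": 0},{"tx": 0,"ty": -4.7,"tz": -4.94,"ax": 2.92,"ay": 0,"az": 0},{"tx": 0,"ty": -5.4,"tz": -5.67,"ax": 2.92,"ay": 0,"az": 0}]' --grip 0 --force 50

```text
t: 1.97
eef_pos: [0.336, -0.3852, 0.3043]
tcp_rot: [0.0, 0.707, -0.0, -0.707]
ft_force: [1.2, 0.4, 0.3]
gripper_width: 0.0855
```

```bash
python3 to.py .564 -.018 .300
```

```text
t 1.9667 pos [ 0.336  -0.3852  0.3043] w 0.0855 F [1.2 0.4 0.3] shift [ 0.103 -9.181 -5.699] turn [-0.002 -0.007 -0.008]
```

>>> send_rows --commands '[{"tx": 0,"ty": -0.84,"tz": -0.52,"ax": 0,"ay": 0,"az": 0},{"tx": 0,"ty": -1.68,"tz": -1.04,"ax": 0,"ay": 0,"az": 0},{"tx": 0,"ty": -2.5,"tz": -1.56,"ax": 0,"ay": 0,"az": 0},{"tx": 0,"ty": -3.36,"tz": -2.08,"ax": 0,"ay": 0,"az": 0},{"tx": 0,"ty": -4.2,"tz": -2.6,"ax": 0,"ay": 0,"az": 0},{"tx": 0,"ty": -5.0,"tz": -3.12,"ax": 0,"ay": 0,"az": 0},{"tx": 0,"ty": -5.8,"tz": -3.64,"ax": 0,"ay": 0,"az": 0},{"tx": 0,"ty": -6.6,"tz": -4.1,"ax": 0,"ay": 0,"az": 0}]'

```text
t: 2.63
eef_pos: [0.501, -0.1194, 0.3046]
tcp_rot: [0.0, 0.708, -0.0, -0.706]
ft_force: [0.1, -0.3, -0.2]
gripper_width: 0.0855
```

```bash
cat > bar.py <<'E'
from m import *
from to import to
s=observe(); save('wrist','w_bar.png')
im=read_camera('wrist').astype(int); r,g,b=im[...,0],im[...,1],im[...,2]
for z in (.165,.175): print(z,rect('wrist',(b>r+60)&(b>g+30),z+.006))
print(spot_point('hatch_grip','wrist')[:2],spot_point('handle_a','wrist')[:3])
for d in spot_point('hatch_grip','wrist')[:1]: print(px2w('wrist',d['xy'],.169))
for d in spot_point('handle_a','wrist')[:2]: print(px2w('wrist',d['xy'],.032))
to((.564,-.018,.300))
E
python3 bar.py
```

```text
Traceback (most recent call last):
  File "bar.py", line 5, in <module>
    for z in (.165,.175): print(z,rect('wrist',(b>r+60)&(b>g+30),z+.006))
                                  ~~~~^^^^^^^^^^^^^^^^^^^^^^^^^^^^^^^^^^
  File "m.py", line 5, in rect
    v,u=np.nonzero(l==i); P=np.array([px2w(name,(a,b),z)[:2] for a,b in zip(u,v)])
                                      ~~~~^^^^^^^^^^^^^^
  File "h.py", line 15, in px2w
    ci,E=w2c(name,s); f,cx,cy,k=K(ci)
         ~~~^^^^^^^^
  File "h.py", line 8, in w2c
    s=s or observe(); T=np.eye(4); T[:3,:3]=Rq(s['tcp_rot']); T[:3,3]=s['eef_pos']
           ~~~~~~~^^
ValueError: time passes only in moves, steps and waits
```

```bash
sed -i 's/    s=s or observe(); T=np.eye/    global _S\n    if s is None:\n        _S=_S or observe(); s=_S\n    T=np.eye/; 2a _S=None' h.py; python3 bar.py
```

```text
0.165 ((564.4369506835938, -24.58905029296875), (11.822891235351562, 85.81939697265625), 89.7966079711914)Traceback (most recent call last):
  File "bar.py", line 5, in <module>
    for z in (.165,.175): print(z,rect('wrist',(b>r+60)&(b>g+30),z+.006))
                                  ~~~~^^^^^^^^^^^^^^^^^^^^^^^^^^^^^^^^^^
  File "m.py", line 5, in rect
    v,u=np.nonzero(l==i); P=np.array([px2w(name,(a,b),z)[:2] for a,b in zip(u,v)])
                                      ~~~~^^^^^^^^^^^^^^
  File "h.py", line 19, in px2w
    ci,E=w2c(name,s); f,cx,cy,k=K(ci)
         ~~~^^^^^^^^
  File "h.py", line 7, in w2c
    ci=camera_info(name)
ValueError: time passes only in moves, steps and waits
```

View pics/w_bar.png

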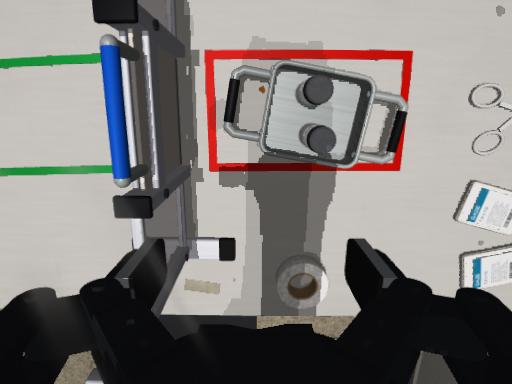

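The wrist view shows the blue bar at (117,110) and the pan in the red outline, turned by about 10 degrees. The handle grips are at (232,100) and (397,131), and both vials are upright.

```bash
sed -i 's/^_S=None/_S=None\n_C={}/; s/    ci=camera_info(name)/    if name not in _C: _C[name]=camera_info(name)\n    ci=_C[name]/' h.py
cat > bar.py <<'E'
from m import *
import h; from to import to
h._S=observe(); im=read_camera('wrist').astype(int); r,g,b=im[...,0],im[...,1],im[...,2]
for z in (.165,.175): print(z,rect('wrist',(b>r+60)&(b>g+30),z+.006))
print([ (n,px2w('wrist',q,z)) for n,q,z in [('a',(232,100),.037),('b',(397,131),.037),('red1',(206,51),0),('red2',(411,51),0),('red3',(401,170),0),('red4',(210,170),0)]])
for l,z in [('hatch_grip',.169),('handle_a',.032)]:
  for d in spot_point(l,'wrist')[:2]: print(l,d['p'],d['xy'],px2w('wrist',d['xy'],z))
E
python3 bar.py; python3 to.py .564 -.018 .300
```

```text
0.165 ((565.1427001953125, -21.621192932128906), (85.79913330078125, 11.895491600036621), 0.13071079552173615)
0.175 ((565.1691284179688, -26.515670776367188), (81.53641510009766, 11.304488182067871), 0.13071206212043762)
[('a', array([ 0.5765, -0.0959,  0.037 ])), ('b', array([ 0.5451, -0.2774,  0.037 ])), ('red1', array([ 0.6319, -0.0642,  0.    ])), ('red2', array([ 0.6345, -0.3009,  0.    ])), ('red3', array([ 0.4943, -0.3059,  0.    ])), ('red4', array([ 0.4932, -0.0643,  0.    ]))]
hatch_grip 0.6 [106.3, 114.8] [ 0.5631 -0.0221  0.169 ]
handle_a 0.85 [222.9, 95.4] [ 0.5814 -0.0858  0.032 ]
handle_a 0.69 [389.7, 127.0] [ 0.5491 -0.2709  0.032 ]
t 2.9833 pos [ 0.4993 -0.1229  0.3041] w 0.0853 F [-0.2 -0.8  0.1] shift [ 0.098 -2.627 -1.609] turn [-0.034  0.    -0.017]
```

>>> send_rows --commands '[{"tx": 0,"ty": -0.7,"tz": -0.45,"ax": 0,"ay": 0,"az": 0},{"tx": 0,"ty": -1.5,"tz": -0.95,"ax": 0,"ay": 0,"az": 0},{"tx": 0,"ty": -2.2,"tz": -1.4,"ax": 0,"ay": 0,"az": 0},{"tx": 0,"ty": -2.57,"tz": -1.62,"ax": 0,"ay": 0,"az": 0},{"tx": 0.4,"ty": -2.57,"tz": -1.62,"ax": 0,"ay": 0,"az": 0},{"tx": 1.0,"ty": -2.57,"tz": -1.62,"ax": 0,"ay": 0,"az": 0},{"tx": 1.6,"ty": -2.57,"tz": -1.62,"ax": 0,"ay": 0,"az": 0},{"tx": 2.0,"ty": -2.57,"tz": -1.62,"ax": 0,"ay": 0,"az": 0}]'

```text
t: 3.65
eef_pos: [0.5633, -0.0224, 0.2219]
tcp_rot: [0.001, -0.706, 0.003, 0.708]
ft_force: [-1.5, -1.3, -0.2]
gripper_width: 0.0852
```

>>> send_rows --commands '[{"tx": 0,"ty": 0,"tz": 0,"ax": 0,"ay": 0,"az": 0},{"tx": 0,"ty": 0,"tz": 0,"ax": 0,"ay": 0,"az": 0},{"tx": 0,"ty": 0,"tz": 0,"ax": 0,"ay": 0,"az": 0},{"tx": 0,"ty": 0,"tz": 0,"ax": 0,"ay": 0,"az": 0},{"tx": 0,"ty": 0,"tz": 0,"ax": 0,"ay": 0,"az": 0},{"tx": 0,"ty": 0,"tz": 0,"ax": 0,"ay": 0,"az": 0},{"tx": 0,"ty": 0,"tz": 0,"ax": 0,"ay": 0,"az": 0},{"tx": 0,"ty": 0,"tz": 0,"ax": 0,"ay": 0,"az": 0}]' --grip 1 --force 50

```text
t: 4.32
eef_pos: [0.564, -0.0183, 0.2234]
tcp_rot: [-0.002, 0.707, -0.0, -0.707]
ft_force: [0.1, 7.9, 2.4]
gripper_width: 0.01
```

>>> send_rows --commands '[{"tx": -0.15,"ty": -0.03,"tz": 0,"ax": 0,"ay": 0,"az": 0},{"tx": -0.45,"ty": -0.03,"tz": 0,"ax": 0,"ay": 0,"az": 0},{"tx": -0.8,"ty": -0.03,"tz": 0,"ax": 0,"ay": 0,"az": 0},{"tx": -1.15,"ty": -0.03,"tz": 0,"ax": 0,"ay": 0,"az": 0},{"tx": -1.5,"ty": -0.03,"tz": 0,"ax": 0,"ay": 0,"az": 0},{"tx": -1.85,"ty": -0.03,"tz": 0,"ax": 0,"ay": 0,"az": 0},{"tx": -2.1,"ty": -0.03,"tz": 0,"ax": 0,"ay": 0,"az": 0},{"tx": -2.25,"ty": -0.03,"tz": 0,"ax": 0,"ay": 0,"az": 0}]'

```text
t: 4.98
eef_pos: [0.5639, -0.0181, 0.3144]
tcp_rot: [-0.002, 0.707, -0.001, -0.707]
ft_force: [2.7, -1.8, -5.2]
gripper_width: 0.0099
```

>>> send_rows --commands '[{"tx": -0.05,"ty": 0,"tz": 0,"ax": 0,"ay": 0,"az": 0},{"tx": -0.1,"ty": 0,"tz": 0,"ax": 0,"ay": 0,"az": 0},{"tx": -0.15,"ty": 0,"tz": 0,"ax": 0,"ay": 0,"az": 0},{"tx": -0.18,"ty": 0,"tz": 0,"ax": 0,"ay": 0,"az": 0},{"tx": -0.21,"ty": 0,"tz": 0,"ax": 0,"ay": 0,"az": 0},{"tx": -0.24,"ty": 0,"tz": 0,"ax": 0,"ay": 0,"az": 0},{"tx": -0.27,"ty": 0,"tz": 0,"ax": 0,"ay": 0,"az": 0},{"tx": -0.3,"ty": 0,"tz": 0,"ax": 0,"ay": 0,"az": 0}]'

```text
t: 5.65
eef_pos: [0.5638, -0.0181, 0.3238]
tcp_rot: [0.002, -0.707, 0.0, 0.707]
ft_force: [9.6, -0.3, -25.1]
gripper_width: 0.0103
```

>>> send_rows --commands '[{"tx": 0,"ty": 0,"tz": 0,"ax": 0,"ay": 0,"az": 0},{"tx": 0,"ty": 0,"tz": 0,"ax": 0,"ay": 0,"az": 0},{"tx": 0,"ty": 0,"tz": 0,"ax": 0,"ay": 0,"az": 0},{"tx": 0,"ty": 0,"tz": 0,"ax": 0,"ay": 0,"az": 0},{"tx": -0.3,"ty": 0,"tz": 0,"ax": 0,"ay": 0,"az": 0},{"tx": -0.8,"ty": 0,"tz": 0,"ax": 0,"ay": 0,"az": 0},{"tx": -1.3,"ty": 0,"tz": 0,"ax": 0,"ay": 0,"az": 0},{"tx": -1.5,"ty": 0,"tz": 0,"ax": 0,"ay": 0,"az": 0}]' --grip 0

```text
t: 6.32
eef_pos: [0.5648, -0.0179, 0.3881]
tcp_rot: [-0.002, 0.709, -0.0, -0.705]
ft_force: [1.0, -0.4, 0.2]
gripper_width: 0.0856
```

```bash
python3 to.py .49 -.27 .25 -.17
```

```text
t 6.3167 pos [ 0.5648 -0.0179  0.3881] w 0.0856 F [ 1.  -0.4  0.2] shift [3.426 6.317 1.871] turn [ 1.911 -0.066  0.033]
```

>>> send_rows --commands '[{"tx": 0,"ty": 0.6,"tz": 0.1,"ax": 0,"ay": 0,"az": 0},{"tx": 0,"ty": 1.5,"tz": 0.3,"ax": 0.3,"ay": 0,"az": 0},{"tx": 0,"ty": 2.5,"tz": 0.6,"ax": 0.6,"ay": 0,"az": 0},{"tx": 0.5,"ty": 3.3,"tz": 0.9,"ax": 1,"ay": 0,"az": 0},{"tx": 1.1,"ty": 4.1,"tz": 1.2,"ax": 1.3,"ay": 0,"az": 0},{"tx": 1.7,"ty": 4.9,"tz": 1.5,"ax": 1.6,"ay": 0,"az": 0},{"tx": 2.3,"ty": 5.7,"tz": 1.8,"ax": 1.9,"ay": 0,"az": 0},{"tx": 2.7,"ty": 6.3,"tz": 1.87,"ax": 1.91,"ay": 0,"az": 0}]'

```text
t: 6.98
eef_pos: [0.4868, -0.2722, 0.2776]
tcp_rot: [-0.062, 0.705, -0.061, -0.704]
ft_force: [-0.9, 0.0, -0.1]
gripper_width: 0.0855
```

```bash
cat > hb.py <<'E'
from m import *
import h,sys; fn=sys.argv[1]
h._S=observe(); im=save('wrist',fn); print(h._S['eef_pos'],h._S['t'])
for l,z in [('handle_a',.032),('pan',0),('vial_1',.003)]:
  for d in spot_point(l,'wrist')[:2]: print(l,round(d['p'],2),d['xy'],px2w('wrist',d['xy'],z))
E
python3 hb.py w1.png
```

```text
[ 0.4868 -0.2722  0.2776] 6.9833
handle_a 0.64 [59.8, 119.1] [ 0.5796 -0.0836  0.032 ]
handle_a 0.59 [244.4, 118.7] [ 0.5457 -0.2714  0.032 ]
pan 0.96 [160.7, 113.8] [ 0.5669 -0.179   0.    ]
vial_1 0.91 [149.6, 94.9] [ 0.5885 -0.1728  0.003 ]
vial_1 0.72 [164.6, 134.3] [ 0.5442 -0.1787  0.003 ]
```

View pics/w1.png

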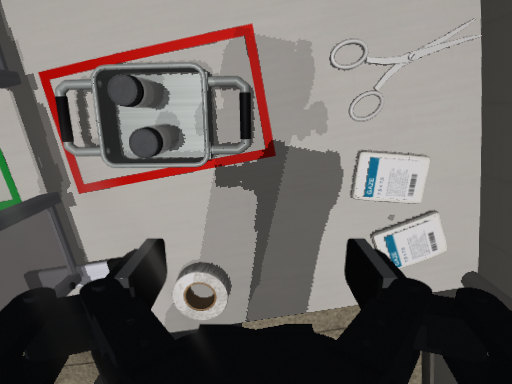

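The wrist view shows handle_b's black grip at (245,115). The pan is level with the tool, so its yaw of about -0.175 is confirmed. The vials stand at (126,90) and (146,140).

```bash
python3 to.py .5457 -.2714 .17 -.175
```

```text
t 7.1833 pos [ 0.4899 -0.2696  0.2792] w 0.0853 F [ 0.3 -0.  -0. ] shift [ 2.738 -0.182 -1.368] turn [ 0.044 -0.061  0.047]
```

>>> send_rows --commands '[{"tx": 0.3,"ty": -0.05,"tz": -0.3,"ax": 0.04,"ay": 0,"az": 0},{"tx": 0.8,"ty": -0.1,"tz": -0.6,"ax": 0.04,"ay": 0,"az": 0},{"tx": 1.3,"ty": -0.15,"tz": -0.9,"ax": 0.04,"ay": 0,"az": 0},{"tx": 1.9,"ty": -0.18,"tz": -1.2,"ax": 0.04,"ay": -0.05,"az": 0.04},{"tx": 2.4,"ty": -0.18,"tz": -1.4,"ax": 0.04,"ay": -0.05,"az": 0.04},{"tx": 2.7,"ty": -0.18,"tz": -1.4,"ax": 0.04,"ay": -0.05,"az": 0.04},{"tx": 2.74,"ty": -0.18,"tz": -1.4,"ax": 0.04,"ay": -0.05,"az": 0.04},{"tx": 2.74,"ty": -0.18,"tz": -1.4,"ax": 0.04,"ay": -0.05,"az": 0.04}]' --grip 0.66 --force 20

```text
t: 7.85
eef_pos: [0.5471, -0.2707, 0.1703]
tcp_rot: [-0.062, 0.705, -0.061, -0.704]
ft_force: [-0.1, -0.3, 0.3]
gripper_width: 0.0292
```

```bash
python3 hb.py w2.png;python3 to.py .5457 -.2714 .086 -.175
```

```text
[ 0.5471 -0.2707  0.1703] 7.85
handle_a 0.61 [258.2, 200.4] [ 0.5499 -0.2736  0.032 ]
pan 0.58 [141.7, 190.9] [ 0.5648 -0.1792  0.    ]
vial_1 0.81 [124.6, 167.8] [ 0.5863 -0.172   0.003 ]
t 8.05 pos [ 0.5474 -0.2719  0.1717] w 0.0292 F [0.4 0.1 0.2] shift [ 2.142 -0.006  0.051] turn [ 0.002 -0.042 -0.002]
```

View pics/w2.png

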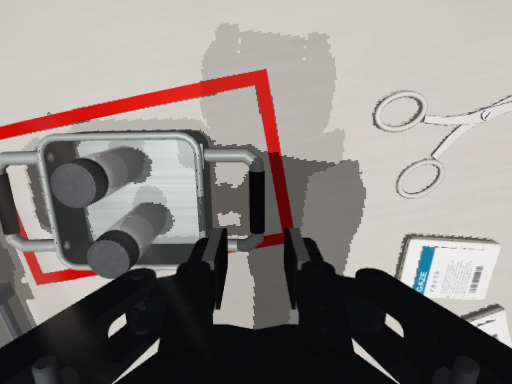

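The bar at (258,200) sits centred between the fingers (215 and 297), parallel and clear of the pan wall, so I'm descending.

>>> send_rows --commands '[{"tx": 0.3,"ty": 0,"tz": 0,"ax": 0,"ay": 0,"az": 0},{"tx": 0.7,"ty": 0.01,"tz": 0,"ax": 0,"ay": 0,"az": 0},{"tx": 1.1,"ty": 0.01,"tz": 0,"ax": 0,"ay": 0,"az": 0},{"tx": 1.5,"ty": 0.01,"tz": 0,"ax": 0,"ay": 0,"az": 0},{"tx": 1.8,"ty": 0.01,"tz": 0,"ax": 0,"ay": 0,"az": 0},{"tx": 2.0,"ty": 0.01,"tz": 0,"ax": 0,"ay": 0,"az": 0},{"tx": 2.12,"ty": 0.01,"tz": 0,"ax": 0,"ay": 0,"az": 0},{"tx": 2.12,"ty": 0.01,"tz": 0,"ax": 0,"ay": 0,"az": 0}]'

```text
t: 8.72
eef_pos: [0.5472, -0.2723, 0.086]
tcp_rot: [-0.062, 0.705, -0.062, -0.704]
ft_force: [-0.1, -0.0, 0.5]
gripper_width: 0.029
```

>>> send_rows --commands '[{"tx": 0,"ty": 0,"tz": 0,"ax": 0,"ay": 0,"az": 0},{"tx": 0,"ty": 0,"tz": 0,"ax": 0,"ay": 0,"az": 0},{"tx": 0,"ty": 0,"tz": 0,"ax": 0,"ay": 0,"az": 0},{"tx": 0,"ty": 0,"tz": 0,"ax": 0,"ay": 0,"az": 0},{"tx": 0,"ty": 0,"tz": 0,"ax": 0,"ay": 0,"az": 0},{"tx": 0,"ty": 0,"tz": 0,"ax": 0,"ay": 0,"az": 0},{"tx": 0,"ty": 0,"tz": 0,"ax": 0,"ay": 0,"az": 0},{"tx": 0,"ty": 0,"tz": 0,"ax": 0,"ay": 0,"az": 0}]' --grip 0.8

```text
t: 9.38
eef_pos: [0.5472, -0.2723, 0.0861]
tcp_rot: [-0.062, 0.705, -0.062, -0.704]
ft_force: [-0.7, 0.3, 0.1]
gripper_width: 0.0172
```

>>> send_rows --commands '[{"tx": 0,"ty": 0,"tz": 0,"ax": 0,"ay": 0,"az": 0},{"tx": 0,"ty": 0,"tz": 0,"ax": 0,"ay": 0,"az": 0},{"tx": 0,"ty": 0,"tz": 0,"ax": 0,"ay": 0,"az": 0},{"tx": 0,"ty": 0,"tz": 0,"ax": 0,"ay": 0,"az": 0},{"tx": 0,"ty": 0,"tz": 0,"ax": 0,"ay": 0,"az": 0},{"tx": 0,"ty": 0,"tz": 0,"ax": 0,"ay": 0,"az": 0},{"tx": 0,"ty": 0,"tz": 0,"ax": 0,"ay": 0,"az": 0},{"tx": 0,"ty": 0,"tz": 0,"ax": 0,"ay": 0,"az": 0}]' --grip 0.92

```text
t: 10.05
eef_pos: [0.5472, -0.2722, 0.0861]
tcp_rot: [-0.062, 0.705, -0.062, -0.704]
ft_force: [-1.3, -0.0, 1.6]
gripper_width: 0.0104
```

```bash
python3 to.py .5457 -.2714 .086 -.175; python3 - <<'E'
from h import *
save('scene','s1.png',crop=(100,140,400,300),sc=2.5)
E
```

```text
t 10.05 pos [ 0.5472 -0.2722  0.0861] w 0.0104 F [-1.3 -0.   1.6] shift [ 0.002 -0.012  0.041] turn [ 0.002 -0.026  0.003]
```

View pics/s1.png

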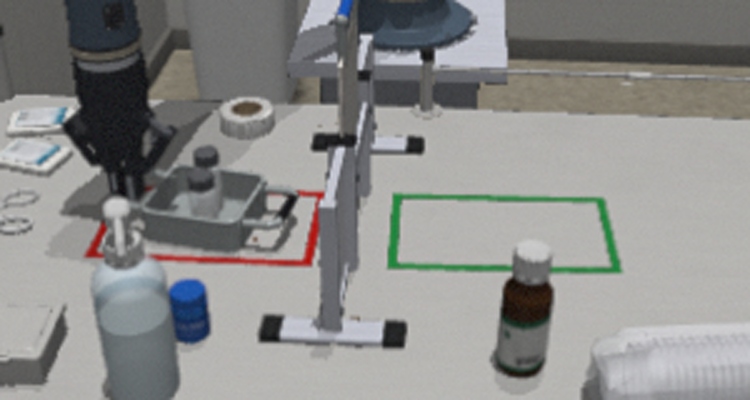

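The scene view shows handle_b gripped with both vials upright at (205,185), and the hatch is up. I'm starting the gentle push and straightening the pan's yaw as it goes.

>>> send_rows --commands '[{"tx": 0,"ty": -0.03,"tz": -0.005,"ax": -0.05,"ay": 0,"az": 0},{"tx": 0,"ty": -0.09,"tz": -0.015,"ax": -0.15,"ay": 0,"az": 0},{"tx": 0,"ty": -0.18,"tz": -0.03,"ax": -0.3,"ay": 0,"az": 0},{"tx": 0,"ty": -0.28,"tz": -0.05,"ax": -0.46,"ay": 0,"az": 0},{"tx": 0,"ty": -0.38,"tz": -0.07,"ax": -0.62,"ay": 0,"az": 0},{"tx": 0,"ty": -0.48,"tz": -0.09,"ax": -0.78,"ay": 0,"az": 0},{"tx": 0,"ty": -0.57,"tz": -0.1,"ax": -0.92,"ay": 0,"az": 0},{"tx": 0,"ty": -0.62,"tz": -0.11,"ax": -1.0,"ay": 0,"az": 0}]'

```text
t: 10.77
eef_pos: [0.5563, -0.2475, 0.0861]
tcp_rot: [-0.03, 0.707, -0.03, -0.706]
ft_force: [0.3, -3.0, 0.2]
gripper_width: 0.0105
```

```bash
python3 to.py .5642 -.219 .086 0; python3 - <<'E'
from h import *
for n in ['top']:
    read_camera(n)
    for l,z in [('handle_a',.032),('pan',0)]:
        for d in spot_point(l,n)[:2]: print(l,round(d['p'],2),px2w(n,d['xy'],z).round(4))
E
```

```text
t 10.7667 pos [ 0.5563 -0.2475  0.0861] w 0.0105 F [ 0.3 -3.   0.2] shift [ 0.004 -0.727 -0.137] turn [-0.98  -0.029  0.004]
handle_a 0.93 [ 0.5716 -0.0559  0.032 ]
handle_a 0.62 [ 0.5612 -0.2512  0.032 ]
pan 0.64 [ 0.5778 -0.1543  0.    ]
```

>>> send_rows --commands '[{"tx": 0,"ty": -0.04,"tz": -0.005,"ax": -0.05,"ay": 0,"az": 0},{"tx": 0,"ty": -0.11,"tz": -0.02,"ax": -0.15,"ay": 0,"az": 0},{"tx": 0,"ty": -0.21,"tz": -0.04,"ax": -0.3,"ay": 0,"az": 0},{"tx": 0,"ty": -0.33,"tz": -0.06,"ax": -0.46,"ay": 0,"az": 0},{"tx": 0,"ty": -0.45,"tz": -0.08,"ax": -0.62,"ay": 0,"az": 0},{"tx": 0,"ty": -0.57,"tz": -0.11,"ax": -0.78,"ay": 0,"az": 0},{"tx": 0,"ty": -0.67,"tz": -0.13,"ax": -0.92,"ay": 0,"az": 0},{"tx": 0,"ty": -0.73,"tz": -0.137,"ax": -0.98,"ay": 0,"az": 0}]'

```text
t: 11.58
eef_pos: [0.5646, -0.2175, 0.0861]
tcp_rot: [-0.0, 0.708, 0.001, -0.706]
ft_force: [-0.5, -1.9, -0.6]
gripper_width: 0.0101
```

```bash
python3 hb.py w3.png; python3 to.py .5642 -.088 .086 0
```

```text
[ 0.5646 -0.2175  0.0861] 11.5833
handle_a 0.85 [255.2, 258.7] [ 0.5661 -0.2176  0.032 ]
pan 0.77 [90.0, 230.1] [ 0.5662 -0.1256  0.    ]
vial_1 0.64 [61.6, 194.6] [ 0.5875 -0.1148  0.003 ]
vial_1 0.64 [97.8, 269.5] [ 0.5435 -0.1283  0.003 ]
t 11.7833 pos [ 0.5646 -0.2172  0.0861] w 0.0106 F [0.3 2.5 0.1] shift [ 0.012 -3.23   0.01 ] turn [ 0.    -0.035  0.032]
```

View pics/w3.png

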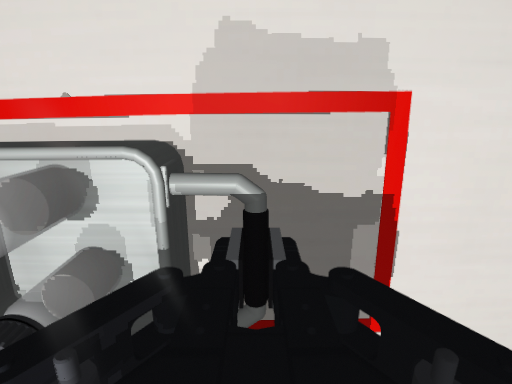

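The view shows the bar held at (256,255), with the pan square to the tool and the vials upright. I'm pushing it straight through.

>>> send_rows --commands '[{"tx": 0,"ty": -0.07,"tz": 0,"ax": 0,"ay": 0,"az": 0},{"tx": 0,"ty": -0.22,"tz": 0,"ax": 0,"ay": 0,"az": 0},{"tx": 0,"ty": -0.45,"tz": 0,"ax": 0,"ay": 0,"az": 0},{"tx": 0,"ty": -0.7,"tz": 0,"ax": 0,"ay": 0,"az": 0},{"tx": 0,"ty": -0.95,"tz": 0,"ax": 0,"ay": 0,"az": 0},{"tx": 0,"ty": -1.2,"tz": 0,"ax": 0,"ay": 0,"az": 0},{"tx": 0,"ty": -1.4,"tz": 0,"ax": 0,"ay": 0,"az": 0},{"tx": 0,"ty": -1.5,"tz": 0,"ax": 0,"ay": 0,"az": 0}]'

```text
t: 12.45
eef_pos: [0.5645, -0.1547, 0.0862]
tcp_rot: [-0.0, 0.708, 0.002, -0.706]
ft_force: [-0.3, -0.9, -1.7]
gripper_width: 0.0104
```

>>> send_rows --commands '[{"tx": 0,"ty": -0.07,"tz": 0,"ax": 0,"ay": 0,"az": 0},{"tx": 0,"ty": -0.22,"tz": 0,"ax": 0,"ay": 0,"az": 0},{"tx": 0,"ty": -0.45,"tz": 0,"ax": 0,"ay": 0,"az": 0},{"tx": 0,"ty": -0.7,"tz": 0,"ax": 0,"ay": 0,"az": 0},{"tx": 0,"ty": -0.95,"tz": 0,"ax": 0,"ay": 0,"az": 0},{"tx": 0,"ty": -1.2,"tz": 0,"ax": 0,"ay": 0,"az": 0},{"tx": 0,"ty": -1.35,"tz": 0,"ax": 0,"ay": 0,"az": 0},{"tx": 0,"ty": -1.43,"tz": 0,"ax": 0,"ay": 0,"az": 0}]'

```text
t: 13.12
eef_pos: [0.5645, -0.0955, 0.0865]
tcp_rot: [0.0, 0.708, 0.003, -0.706]
ft_force: [-0.5, -2.3, -2.0]
gripper_width: 0.0105
```

```bash
python3 to.py .5642 -.097 .086 0
```

```text
t 13.1167 pos [ 0.5645 -0.0955  0.0865] w 0.0105 F [-0.5 -2.3 -2. ] shift [0.011 0.038 0.007] turn [ 0.057 -0.029  0.053]
```

>>> send_rows --commands '[{"tx": 0,"ty": 0,"tz": 0,"ax": 0,"ay": 0,"az": 0},{"tx": 0,"ty": 0,"tz": 0,"ax": 0,"ay": 0,"az": 0},{"tx": 0,"ty": 0,"tz": 0,"ax": 0,"ay": 0,"az": 0},{"tx": 0,"ty": 0,"tz": 0,"ax": 0,"ay": 0,"az": 0},{"tx": -0.2,"ty": 0,"tz": 0,"ax": 0,"ay": 0,"az": 0},{"tx": -0.5,"ty": 0,"tz": 0,"ax": 0,"ay": 0,"az": 0},{"tx": -0.9,"ty": 0,"tz": 0,"ax": 0,"ay": 0,"az": 0},{"tx": -1.4,"ty": 0,"tz": 0,"ax": 0,"ay": 0,"az": 0}]' --grip 0.68

```text
t: 13.78
eef_pos: [0.5641, -0.0949, 0.1434]
tcp_rot: [-0.0, 0.708, 0.004, -0.706]
ft_force: [1.0, -0.2, -0.9]
gripper_width: 0.0277
```

```bash
python3 to.py .5642 -.0955 .39 0; python3 - <<'E'
from h import *
for n in ['top','scene']:
    read_camera(n)
    for l,z in [('handle_a',.032),('pan',0),('hatch_grip',.265),('vial_1',.003)]:
        for d in spot_point(l,n)[:2]: print(n,l,round(d['p'],2),px2w(n,d['xy'],z).round(4))
E
```

```text
t 13.7833 pos [ 0.5641 -0.0949  0.1434] w 0.0277 F [ 1.  -0.2 -0.9] shift [-6.164 -0.021 -0.014] turn [ 0.064 -0.021  0.068]
top handle_a 0.8 [0.5656 0.0975 0.032 ]
top handle_a 0.75 [ 0.5704 -0.098   0.032 ]
top pan 0.93 [ 0.5718 -0.0015  0.    ]
top hatch_grip 0.66 [ 0.5654 -0.0126  0.265 ]
top vial_1 0.47 [0.5909 0.0105 0.003 ]
top vial_1 0.44 [ 0.5364 -0.006   0.003 ]
scene handle_a 0.85 [0.5676 0.0981 0.032 ]
scene handle_a 0.7 [ 0.5781 -0.0904  0.032 ]
scene pan 0.84 [0.5591 0.0075 0.    ]
scene hatch_grip 0.86 [ 0.5597 -0.0133  0.265 ]
scene vial_1 0.59 [0.5856 0.0121 0.003 ]
scene vial_1 0.53 [ 0.528 -0.012  0.003]
```

>>> send_rows --commands '[{"tx": -0.7,"ty": 0,"tz": 0,"ax": 0,"ay": 0,"az": 0},{"tx": -1.5,"ty": 0,"tz": 0,"ax": 0.06,"ay": 0,"az": 0.06},{"tx": -2.4,"ty": 0,"tz": 0,"ax": 0.06,"ay": 0,"az": 0.06},{"tx": -3.3,"ty": 0,"tz": 0,"ax": 0.06,"ay": 0,"az": 0.06},{"tx": -4.2,"ty": 0,"tz": 0,"ax": 0.06,"ay": 0,"az": 0.06},{"tx": -5.0,"ty": 0,"tz": 0,"ax": 0.06,"ay": 0,"az": 0.06},{"tx": -5.8,"ty": 0,"tz": 0,"ax": 0.06,"ay": 0,"az": 0.06},{"tx": -6.2,"ty": 0,"tz": 0,"ax": 0.06,"ay": 0,"az": 0.06}]'

```text
t: 14.95
eef_pos: [0.5645, -0.0967, 0.3939]
tcp_rot: [0.0, 0.709, -0.0, -0.705]
ft_force: [0.2, 0.3, 1.0]
gripper_width: 0.0272
```

>>> send_rows --commands '[{"tx": 0,"ty": -0.5,"tz": 0.1,"ax": 0,"ay": 0,"az": 0},{"tx": 0,"ty": -1.2,"tz": 0.2,"ax": 0,"ay": 0,"az": 0},{"tx": 0,"ty": -2.0,"tz": 0.4,"ax": 0,"ay": 0,"az": 0},{"tx": 0,"ty": -2.8,"tz": 0.6,"ax": 0,"ay": 0,"az": 0},{"tx": 0,"ty": -3.6,"tz": 0.8,"ax": 0,"ay": 0,"az": 0},{"tx": 0,"ty": -4.3,"tz": 0.9,"ax": 0,"ay": 0,"az": 0},{"tx": 0.2,"ty": -4.8,"tz": 1.0,"ax": 0,"ay": 0,"az": 0},{"tx": 0.8,"ty": -5.0,"tz": 1.0,"ax": 0,"ay": 0,"az": 0}]'

```text
t: 15.62
eef_pos: [0.5249, 0.1082, 0.3642]
tcp_rot: [0.001, 0.712, 0.003, -0.702]
ft_force: [0.3, -0.2, 1.1]
gripper_width: 0.0272
```

```bash
python3 to.py .53 .11 .2 0
```

```text
t 15.6167 pos [0.5249 0.1082 0.3642] w 0.0272 F [ 0.3 -0.2  1.1] shift [ 4.106 -0.036 -0.073] turn [ 0.066 -0.152  0.025]
```

Descending to about z 0.2, then I'll look at handle_a.

>>> send_rows --commands '[{"tx": 0.6,"ty": 0,"tz": -0.1,"ax": 0.06,"ay": -0.1,"az": 0.02},{"tx": 1.4,"ty": 0,"tz": -0.1,"ax": 0.06,"ay": -0.15,"az": 0.02},{"tx": 2.2,"ty": 0,"tz": -0.1,"ax": 0.06,"ay": -0.15,"az": 0.02},{"tx": 3.0,"ty": 0,"tz": -0.1,"ax": 0.06,"ay": -0.15,"az": 0.02},{"tx": 3.6,"ty": 0,"tz": -0.1,"ax": 0.06,"ay": -0.15,"az": 0.02},{"tx": 4.0,"ty": 0,"tz": -0.1,"ax": 0.06,"ay": -0.15,"az": 0.02},{"tx": 4.1,"ty": 0,"tz": -0.1,"ax": 0.06,"ay": -0.15,"az": 0.02},{"tx": 4.1,"ty": 0,"tz": -0.1,"ax": 0.06,"ay": -0.15,"az": 0.02}]'

```text
t: 16.28
eef_pos: [0.5304, 0.1084, 0.1988]
tcp_rot: [-0.0, -0.706, -0.0, 0.708]
ft_force: [-0.6, -0.8, 0.1]
gripper_width: 0.0277
```

```bash
python3 hb.py w4.png; python3 to.py .5645 .0935 .165 0
```

```text
[0.5304 0.1084 0.1988] 16.2833
handle_a 0.74 [273.2, 150.3] [0.5652 0.0942 0.032 ]
pan 0.77 [374.9, 147.5] [0.5639 0.0019 0.    ]
vial_1 0.82 [369.0, 121.4] [0.5866 0.0105 0.003 ]
vial_1 0.7 [385.7, 171.3] [ 0.543 -0.009  0.003]
t 16.4833 pos [0.5319 0.1088 0.2017] w 0.0277 F [ 0.5 -0.5  0.4] shift [ 0.919  0.385 -0.812] turn [ 0.005 -0.032  0.012]
```

View pics/w4.png

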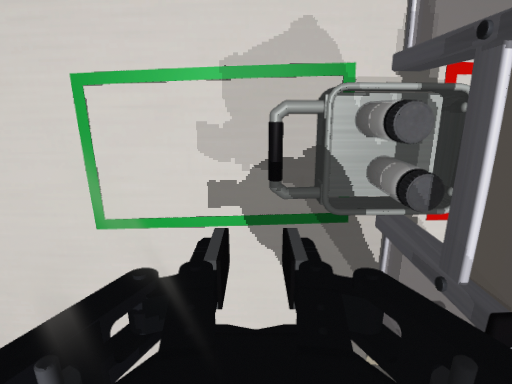

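The view shows the vials upright, the pan half through the hatchway and handle_a's grip at (275,150), world about (0.565,0.094). The green outline is clear.

>>> send_rows --commands '[{"tx": 0.1,"ty": 0.1,"tz": -0.3,"ax": 0,"ay": 0,"az": 0},{"tx": 0.3,"ty": 0.25,"tz": -0.6,"ax": 0,"ay": 0,"az": 0},{"tx": 0.5,"ty": 0.37,"tz": -0.82,"ax": 0,"ay": 0,"az": 0},{"tx": 0.7,"ty": 0.37,"tz": -0.82,"ax": 0,"ay": 0,"az": 0},{"tx": 0.9,"ty": 0.37,"tz": -0.82,"ax": 0,"ay": 0,"az": 0},{"tx": 1.2,"ty": 0.37,"tz": -0.82,"ax": 0,"ay": 0,"az": 0},{"tx": 1.4,"ty": 0.37,"tz": -0.82,"ax": 0,"ay": 0,"az": 0},{"tx": 1.5,"ty": 0.37,"tz": -0.82,"ax": 0,"ay": 0,"az": 0}]'

```text
t: 17.15
eef_pos: [0.5636, 0.0943, 0.1399]
tcp_rot: [-0.0, -0.707, -0.001, 0.707]
ft_force: [-0.0, 0.4, -0.4]
gripper_width: 0.0274
```

```bash
python3 hb.py w5.png; python3 to.py .5645 .0938 .086 0
```

```text
[0.5636 0.0943 0.1399] 17.15
handle_a 0.42 [376.1, 173.4] [0.5929 0.0218 0.032 ]
pan 0.62 [386.1, 202.7] [ 0.5647 -0.0011  0.    ]
vial_1 0.68 [375.8, 171.2] [0.5885 0.0103 0.003 ]
vial_1 0.63 [390.4, 232.4] [ 0.5426 -0.0057  0.003 ]
t 17.35 pos [0.5648 0.0945 0.1418] w 0.0273 F [-0.1 -1.1  0.1] shift [1.396 0.018 0.012] turn [ 0.011 -0.033  0.014]
```

>>> send_rows --commands '[{"tx": 0.2,"ty": 0.02,"tz": 0,"ax": 0,"ay": 0,"az": 0},{"tx": 0.45,"ty": 0.02,"tz": 0,"ax": 0,"ay": 0,"az": 0},{"tx": 0.7,"ty": 0.02,"tz": 0,"ax": 0,"ay": 0,"az": 0},{"tx": 0.95,"ty": 0.02,"tz": 0,"ax": 0,"ay": 0,"az": 0},{"tx": 1.15,"ty": 0.02,"tz": 0,"ax": 0,"ay": 0,"az": 0},{"tx": 1.3,"ty": 0.02,"tz": 0,"ax": 0,"ay": 0,"az": 0},{"tx": 1.39,"ty": 0.02,"tz": 0,"ax": 0,"ay": 0,"az": 0},{"tx": 1.39,"ty": 0.02,"tz": 0,"ax": 0,"ay": 0,"az": 0}]'

```text
t: 18.02
eef_pos: [0.5645, 0.0936, 0.0852]
tcp_rot: [0.0, 0.708, 0.001, -0.707]
ft_force: [-0.1, 0.7, 0.1]
gripper_width: 0.0273
```

```bash
python3 hb.py w6.png; python3 to.py .5645 .0938 .086 0
```

```text
[0.5645 0.0936 0.0852] 18.0167
handle_a 0.82 [253.6, 260.2] [0.5657 0.0942 0.032 ]
pan 0.65 [423.9, 233.7] [ 0.5646 -0.0002  0.    ]
vial_1 0.88 [428.3, 269.2] [ 0.5442 -0.0044  0.003 ]
vial_1 0.73 [415.4, 194.9] [0.5879 0.0096 0.003 ]
t 18.2167 pos [0.5654 0.0938 0.0867] w 0.0274 F [ 0.7 -0.8 -0.1] shift [0.017 0.    0.022] turn [ 0.01  -0.045  0.016]
```

View pics/w6.png

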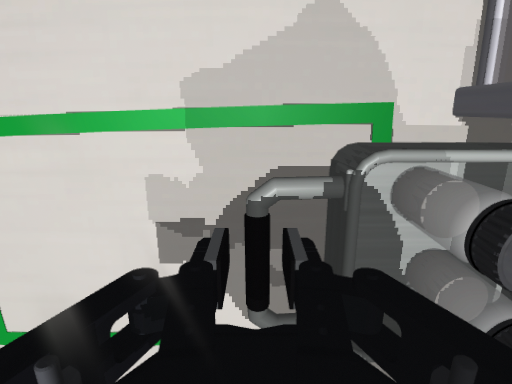

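The bar at (257,260) is centred between the pads. I'm closing gently and working out the green pose from picture w4.

>>> send_rows --commands '[{"tx": 0,"ty": 0,"tz": 0,"ax": 0,"ay": 0,"az": 0},{"tx": 0,"ty": 0,"tz": 0,"ax": 0,"ay": 0,"az": 0},{"tx": 0,"ty": 0,"tz": 0,"ax": 0,"ay": 0,"az": 0},{"tx": 0,"ty": 0,"tz": 0,"ax": 0,"ay": 0,"az": 0},{"tx": 0,"ty": 0,"tz": 0,"ax": 0,"ay": 0,"az": 0},{"tx": 0,"ty": 0,"tz": 0,"ax": 0,"ay": 0,"az": 0},{"tx": 0,"ty": 0,"tz": 0,"ax": 0,"ay": 0,"az": 0},{"tx": 0,"ty": 0,"tz": 0,"ax": 0,"ay": 0,"az": 0}]' --grip 0.8

```text
t: 18.88
eef_pos: [0.5653, 0.0938, 0.0867]
tcp_rot: [-0.0, 0.708, 0.001, -0.706]
ft_force: [-0.2, -0.3, -0.1]
gripper_width: 0.0168
```

>>> send_rows --commands '[{"tx": 0,"ty": 0,"tz": 0,"ax": 0,"ay": 0,"az": 0},{"tx": 0,"ty": 0,"tz": 0,"ax": 0,"ay": 0,"az": 0},{"tx": 0,"ty": 0,"tz": 0,"ax": 0,"ay": 0,"az": 0},{"tx": 0,"ty": 0,"tz": 0,"ax": 0,"ay": 0,"az": 0},{"tx": 0,"ty": 0,"tz": 0,"ax": 0,"ay": 0,"az": 0},{"tx": 0,"ty": 0,"tz": 0,"ax": 0,"ay": 0,"az": 0},{"tx": 0,"ty": 0,"tz": 0,"ax": 0,"ay": 0,"az": 0},{"tx": 0,"ty": 0,"tz": 0,"ax": 0,"ay": 0,"az": 0}]' --grip 0.92

```text
t: 19.55
eef_pos: [0.5654, 0.0936, 0.0867]
tcp_rot: [-0.0, 0.708, 0.001, -0.706]
ft_force: [0.3, -1.5, 1.5]
gripper_width: 0.01
```

```bash
python3 to.py .5645 .0938 .086 0; python3 - <<'E'
from h import *
import h
im=cv2.imread('pics/w4.png').astype(int); b,g,r=im[...,0],im[...,1],im[...,2]
m=(g>r+40)&(g>b+40); m[:,352:]=0
for pose in [[.5304,.1084,.1988],[.5319,.1088,.2017]]:
    s=dict(tcp_rot=[0,.7071,0,-.7071],eef_pos=pose)
    v,u=np.nonzero(m)
    P=np.array([px2w('wrist',q,0,s)[:2] for q in zip(u,v)])
    for n,sel in [('+x edge',(P[:,0]>.61)&(P[:,1]<.24)),('-x edge',(P[:,0]<.51)&(P[:,1]<.24)),('+y edge',(P[:,1]>.25)&(abs(P[:,0]-.56)<.05))]:
        Q=P[sel]; k=0 if 'x' in n else 1
        print(n,Q.mean(0).round(4),'slope',np.polyfit(Q[:,1-k],Q[:,k],1)[0].round(4))
E
```

```text
t 19.55 pos [0.5654 0.0936 0.0867] w 0.01 F [ 0.3 -1.5  1.5] shift [ 0.017 -0.004  0.021] turn [ 0.009 -0.044  0.013]
+x edge [0.6268 0.1314] slope -0.0285
-x edge [0.4951 0.1455] slope -0.0309
+y edge [0.5625 0.2584] slope 0.0336
+x edge [0.6286 0.1311] slope -0.0284
-x edge [0.4955 0.1454] slope -0.0309
+y edge [0.5622 0.2604] slope 0.0337
```

Green centre is (0.5613,0.1433) with yaw 0.031, and the top, scene and wrist estimates agree. I'm pulling now.

>>> send_rows --commands '[{"tx": 0,"ty": -0.07,"tz": 0,"ax": 0,"ay": 0,"az": 0},{"tx": 0,"ty": -0.22,"tz": 0,"ax": 0,"ay": 0,"az": 0},{"tx": 0,"ty": -0.45,"tz": 0,"ax": 0,"ay": 0,"az": 0},{"tx": 0,"ty": -0.7,"tz": 0,"ax": 0,"ay": 0,"az": 0},{"tx": 0,"ty": -0.95,"tz": 0,"ax": 0,"ay": 0,"az": 0},{"tx": 0,"ty": -1.2,"tz": 0,"ax": 0,"ay": 0,"az": 0},{"tx": 0,"ty": -1.4,"tz": 0,"ax": 0,"ay": 0,"az": 0},{"tx": 0,"ty": -1.5,"tz": 0,"ax": 0,"ay": 0,"az": 0}]'

```text
t: 20.22
eef_pos: [0.5649, 0.1561, 0.0867]
tcp_rot: [0.0, 0.708, 0.002, -0.706]
ft_force: [-0.2, -3.3, 1.8]
gripper_width: 0.0105
```

>>> send_rows --commands '[{"tx": 0,"ty": -0.07,"tz": 0,"ax": 0,"ay": 0,"az": 0},{"tx": 0,"ty": -0.22,"tz": 0.01,"ax": 0,"ay": 0,"az": 0},{"tx": 0,"ty": -0.45,"tz": 0.02,"ax": -0.02,"ay": 0,"az": 0},{"tx": 0,"ty": -0.7,"tz": 0.04,"ax": -0.05,"ay": 0,"az": 0},{"tx": 0,"ty": -0.95,"tz": 0.06,"ax": -0.1,"ay": 0,"az": 0},{"tx": 0,"ty": -1.2,"tz": 0.08,"ax": -0.14,"ay": 0,"az": 0},{"tx": 0,"ty": -1.4,"tz": 0.09,"ax": -0.18,"ay": 0,"az": 0},{"tx": 0,"ty": -1.5,"tz": 0.1,"ax": -0.2,"ay": 0,"az": 0}]'

```text
t: 20.88
eef_pos: [0.5601, 0.2185, 0.0867]
tcp_rot: [0.007, 0.708, 0.01, -0.706]
ft_force: [-0.6, -1.7, 1.2]
gripper_width: 0.0103
```

```bash
python3 to.py .5584 .2373 .0865 .031;  python3 - <<'E'
from h import *
for n in ['top','wrist']:
    read_camera(n)
    for l,z in [('handle_a',.032),('pan',0),('vial_1',.003)]:
        for d in spot_point(l,n)[:2]: print(n,l,round(d['p'],2),px2w(n,d['xy'],z).round(4))
E
```

```text
t 20.8833 pos [0.5601 0.2185 0.0867] w 0.0103 F [-0.6 -1.7  1.2] shift [ 0.007 -0.47   0.031] turn [-0.089 -0.039  0.044]
top handle_a 0.8 [0.5513 0.2159 0.032 ]
top handle_a 0.72 [0.5668 0.0304 0.032 ]
top pan 0.6 [0.5666 0.1165 0.    ]
top vial_1 0.71 [0.5834 0.1338 0.003 ]
top vial_1 0.4 [0.5425 0.1206 0.003 ]
wrist handle_a 0.81 [0.56   0.2182 0.032 ]
wrist pan 0.82 [0.5645 0.1253 0.    ]
wrist vial_1 0.93 [0.5838 0.1344 0.003 ]
wrist vial_1 0.93 [0.5403 0.1184 0.003 ]
```

>>> send_rows --commands '[{"tx": 0,"ty": -0.03,"tz": 0,"ax": 0,"ay": 0,"az": 0},{"tx": 0,"ty": -0.08,"tz": 0.01,"ax": -0.01,"ay": 0,"az": 0},{"tx": 0,"ty": -0.15,"tz": 0.01,"ax": -0.03,"ay": 0,"az": 0},{"tx": 0,"ty": -0.24,"tz": 0.02,"ax": -0.05,"ay": 0,"az": 0},{"tx": 0,"ty": -0.33,"tz": 0.02,"ax": -0.07,"ay": 0,"az": 0},{"tx": 0,"ty": -0.41,"tz": 0.03,"ax": -0.09,"ay": 0,"az": 0},{"tx": 0,"ty": -0.45,"tz": 0.03,"ax": -0.09,"ay": 0,"az": 0},{"tx": 0,"ty": -0.45,"tz": 0.03,"ax": -0.09,"ay": 0,"az": 0}]'

```text
t: 21.95
eef_pos: [0.5587, 0.2355, 0.0868]
tcp_rot: [0.009, 0.708, 0.012, -0.706]
ft_force: [0.0, 0.5, -1.4]
gripper_width: 0.0103
```

```bash
python3 hb.py w7.png; python3 to.py .5584 .2373 .0865 .031; python3 - <<'E'
from h import *
save('top','t7.png',crop=(140,130,300,250),sc=4)
E
```

```text
[0.5587 0.2355 0.0868] 21.95
handle_a 0.81 [253.4, 258.9] [0.5598 0.2364 0.032 ]
handle_a 0.46 [420.5, 233.1] [0.5744 0.1626 0.032 ]
pan 0.89 [419.5, 232.6] [0.5618 0.1438 0.    ]
vial_1 0.67 [410.2, 196.3] [0.5834 0.1543 0.003 ]
vial_1 0.59 [423.9, 272.8] [0.5384 0.1385 0.003 ]
t 22.15 pos [0.559  0.2354 0.087 ] w 0.0106 F [-0.1  1.5 -0.6] shift [ 0.012 -0.049  0.013] turn [-0.023 -0.048  0.054]
```

View pics/w7.png

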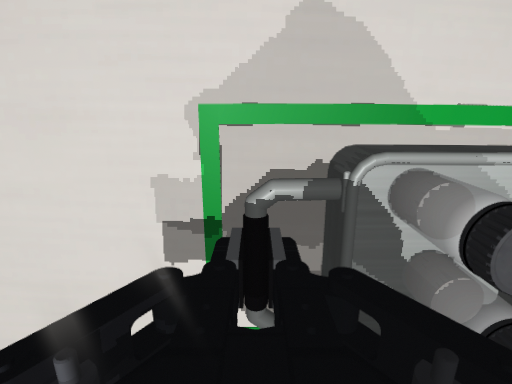

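The wrist view shows the pan parallel to the tape and inside the outline, with the green inner edges at column 220 and row 124 and the vials upright. I'm releasing and rising.

>>> send_rows --commands '[{"tx": 0,"ty": 0,"tz": 0,"ax": 0,"ay": 0,"az": 0},{"tx": 0,"ty": 0,"tz": 0,"ax": 0,"ay": 0,"az": 0},{"tx": 0,"ty": 0,"tz": 0,"ax": 0,"ay": 0,"az": 0},{"tx": 0,"ty": 0,"tz": 0,"ax": 0,"ay": 0,"az": 0},{"tx": -0.2,"ty": 0,"tz": 0,"ax": 0,"ay": 0,"az": 0},{"tx": -0.5,"ty": 0,"tz": 0,"ax": 0,"ay": 0,"az": 0},{"tx": -0.9,"ty": 0,"tz": 0,"ax": 0,"ay": 0,"az": 0},{"tx": -1.4,"ty": 0,"tz": 0,"ax": 0,"ay": 0,"az": 0}]' --grip 0.68

```text
t: 22.87
eef_pos: [0.5584, 0.2349, 0.1439]
tcp_rot: [0.009, 0.708, 0.012, -0.706]
ft_force: [-0.3, -0.9, -0.5]
gripper_width: 0.0275
```

>>> send_rows --commands '[{"tx": -0.7,"ty": 0,"tz": 0,"ax": 0,"ay": 0,"az": 0},{"tx": -1.5,"ty": 0,"tz": 0,"ax": 0.1,"ay": 0,"az": 0},{"tx": -2.4,"ty": 0,"tz": 0,"ax": 0.2,"ay": 0,"az": 0.05},{"tx": -3.3,"ty": 0,"tz": 0,"ax": 0.3,"ay": 0,"az": 0.05},{"tx": -4.2,"ty": 0,"tz": 0,"ax": 0.33,"ay": 0,"az": 0.05},{"tx": -5.0,"ty": 0,"tz": 0,"ax": 0.33,"ay": 0,"az": 0.05},{"tx": -5.8,"ty": 0,"tz": 0,"ax": 0.33,"ay": 0,"az": 0.05},{"tx": -6.2,"ty": 0,"tz": 0,"ax": 0.33,"ay": 0,"az": 0.05}]'

```text
t: 23.53
eef_pos: [0.558, 0.2344, 0.3983]
tcp_rot: [-0.001, 0.711, 0.001, -0.703]
ft_force: [0.7, 0.0, -0.7]
gripper_width: 0.0273
```

```bash
python3 hb.py w8.png; python3 to.py .5642 -.0178 .385 0
```

```text
[0.558  0.2344 0.3983] 23.5333
handle_a 0.96 [253.2, 160.1] [0.5574 0.2382 0.032 ]
handle_a 0.95 [383.6, 155.4] [0.565  0.0484 0.032 ]
pan 0.76 [313.3, 157.0] [0.5577 0.1449 0.    ]
pan 0.18 [319.1, 169.9] [0.5374 0.1348 0.    ]
vial_1 0.69 [318.1, 166.3] [0.5436 0.1373 0.003 ]
vial_1 0.56 [308.8, 143.2] [0.5793 0.1534 0.003 ]
t 23.7333 pos [0.5572 0.2336 0.3928] w 0.0271 F [ 0.1 -0.9 -0.6] shift [ 0.194  6.286 -0.171] turn [ 0.004 -0.051  0.003]
```

View pics/w8.png

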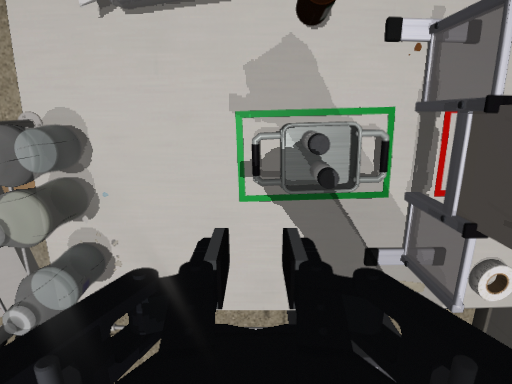

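The pan lies square and centred in the green outline, with handles at (256,160) and (384,156) and both vials standing. Now the hatch.

>>> send_rows --commands '[{"tx": 0,"ty": 0.5,"tz": 0,"ax": 0,"ay": 0,"az": 0},{"tx": 0,"ty": 1.3,"tz": 0,"ax": 0,"ay": 0,"az": 0},{"tx": 0,"ty": 2.2,"tz": 0,"ax": 0,"ay": 0,"az": 0},{"tx": 0,"ty": 3.1,"tz": -0.1,"ax": 0,"ay": 0,"az": 0},{"tx": 0,"ty": 4.0,"tz": -0.17,"ax": 0,"ay": 0,"az": 0},{"tx": 0,"ty": 4.9,"tz": -0.17,"ax": 0,"ay": 0,"az": 0},{"tx": 0,"ty": 5.7,"tz": -0.17,"ax": 0,"ay": 0,"az": 0},{"tx": 0.1,"ty": 6.29,"tz": -0.17,"ax": 0,"ay": 0,"az": 0}]' --grip 0 --force 60

```text
t: 24.4
eef_pos: [0.5634, -0.0218, 0.3879]
tcp_rot: [-0.001, 0.708, -0.002, -0.706]
ft_force: [-0.2, -0.2, 1.0]
gripper_width: 0.0851
```

```bash
python3 to.py .5642 -.0178 .321 0
```

```text
t 24.4 pos [ 0.5634 -0.0218  0.3879] w 0.0851 F [-0.2 -0.2  1. ] shift [ 1.671 -0.101 -0.015] turn [-0.038 -0.029 -0.012]
```

>>> send_rows --commands '[{"tx": 0.2,"ty": -0.1,"tz": 0,"ax": 0,"ay": 0,"az": 0},{"tx": 0.5,"ty": -0.1,"tz": 0,"ax": 0,"ay": 0,"az": 0},{"tx": 0.9,"ty": -0.1,"tz": 0,"ax": 0,"ay": 0,"az": 0},{"tx": 1.3,"ty": -0.1,"tz": 0,"ax": 0,"ay": 0,"az": 0},{"tx": 1.55,"ty": -0.1,"tz": 0,"ax": 0,"ay": 0,"az": 0},{"tx": 1.67,"ty": -0.1,"tz": 0,"ax": 0,"ay": 0,"az": 0},{"tx": 1.67,"ty": -0.1,"tz": 0,"ax": 0,"ay": 0,"az": 0},{"tx": 1.67,"ty": -0.1,"tz": 0,"ax": 0,"ay": 0,"az": 0}]'

```text
t: 25.07
eef_pos: [0.5637, -0.0172, 0.321]
tcp_rot: [-0.001, 0.708, -0.001, -0.706]
ft_force: [-0.3, -0.5, 0.4]
gripper_width: 0.0853
```

>>> send_rows --commands '[{"tx": 0,"ty": 0,"tz": 0,"ax": 0,"ay": 0,"az": 0},{"tx": 0,"ty": 0,"tz": 0,"ax": 0,"ay": 0,"az": 0},{"tx": 0,"ty": 0,"tz": 0,"ax": 0,"ay": 0,"az": 0},{"tx": 0,"ty": 0,"tz": 0,"ax": 0,"ay": 0,"az": 0},{"tx": 0,"ty": 0,"tz": 0,"ax": 0,"ay": 0,"az": 0},{"tx": 0,"ty": 0,"tz": 0,"ax": 0,"ay": 0,"az": 0},{"tx": 0,"ty": 0,"tz": 0,"ax": 0,"ay": 0,"az": 0},{"tx": 0,"ty": 0,"tz": 0,"ax": 0,"ay": 0,"az": 0}]' --grip 1

```text
t: 25.73
eef_pos: [0.5638, -0.0178, 0.3212]
tcp_rot: [-0.0, 0.708, -0.002, -0.706]
ft_force: [-0.0, -1.5, 1.9]
gripper_width: 0.0099
```

Gripped. Lowering 92 mm, then slowly down to the stop.

>>> send_rows --commands '[{"tx": 0.15,"ty": 0,"tz": 0,"ax": 0,"ay": 0,"az": 0},{"tx": 0.45,"ty": 0,"tz": 0,"ax": 0,"ay": 0,"az": 0},{"tx": 0.8,"ty": 0,"tz": 0,"ax": 0,"ay": 0,"az": 0},{"tx": 1.15,"ty": 0,"tz": 0,"ax": 0,"ay": 0,"az": 0},{"tx": 1.5,"ty": 0,"tz": 0,"ax": 0,"ay": 0,"az": 0},{"tx": 1.85,"ty": 0,"tz": 0,"ax": 0,"ay": 0,"az": 0},{"tx": 2.15,"ty": 0,"tz": 0,"ax": 0,"ay": 0,"az": 0},{"tx": 2.3,"ty": 0,"tz": 0,"ax": 0,"ay": 0,"az": 0}]'

```text
t: 26.4
eef_pos: [0.5638, -0.0179, 0.2275]
tcp_rot: [-0.0, 0.708, -0.001, -0.707]
ft_force: [-0.8, -1.6, 2.9]
gripper_width: 0.0099
```

>>> send_rows --commands '[{"tx": 0.05,"ty": 0,"tz": 0,"ax": 0,"ay": 0,"az": 0},{"tx": 0.1,"ty": 0,"tz": 0,"ax": 0,"ay": 0,"az": 0},{"tx": 0.13,"ty": 0,"tz": 0,"ax": 0,"ay": 0,"az": 0},{"tx": 0.16,"ty": 0,"tz": 0,"ax": 0,"ay": 0,"az": 0},{"tx": 0.18,"ty": 0,"tz": 0,"ax": 0,"ay": 0,"az": 0},{"tx": 0.2,"ty": 0,"tz": 0,"ax": 0,"ay": 0,"az": 0},{"tx": 0.21,"ty": 0,"tz": 0,"ax": 0,"ay": 0,"az": 0},{"tx": 0.22,"ty": 0,"tz": 0,"ax": 0,"ay": 0,"az": 0}]'

```text
t: 27.07
eef_pos: [0.5639, -0.0178, 0.2212]
tcp_rot: [-0.0, 0.708, -0.002, -0.706]
ft_force: [-6.4, -0.3, 16.9]
gripper_width: 0.01
```

>>> send_rows --commands '[{"tx": 0.02,"ty": 0,"tz": 0,"ax": 0,"ay": 0,"az": 0},{"tx": 0.04,"ty": 0,"tz": 0,"ax": 0,"ay": 0,"az": 0},{"tx": 0.05,"ty": 0,"tz": 0,"ax": 0,"ay": 0,"az": 0},{"tx": 0.06,"ty": 0,"tz": 0,"ax": 0,"ay": 0,"az": 0},{"tx": 0.06,"ty": 0,"tz": 0,"ax": 0,"ay": 0,"az": 0},{"tx": 0.06,"ty": 0,"tz": 0,"ax": 0,"ay": 0,"az": 0},{"tx": 0.06,"ty": 0,"tz": 0,"ax": 0,"ay": 0,"az": 0},{"tx": 0.06,"ty": 0,"tz": 0,"ax": 0,"ay": 0,"az": 0}]'

```text
t: 27.73
eef_pos: [0.5638, -0.0178, 0.2212]
tcp_rot: [-0.0, 0.708, -0.002, -0.706]
ft_force: [-6.4, -1.7, 16.4]
gripper_width: 0.0097
```

At the stop: 100 mm of travel and no further motion. I'm opening and retreating upward.

>>> send_rows --commands '[{"tx": 0.02,"ty": 0,"tz": 0,"ax": 0,"ay": 0,"az": 0},{"tx": 0,"ty": 0,"tz": 0,"ax": 0,"ay": 0,"az": 0},{"tx": 0,"ty": 0,"tz": 0,"ax": 0,"ay": 0,"az": 0},{"tx": 0,"ty": 0,"tz": 0,"ax": 0,"ay": 0,"az": 0},{"tx": -0.3,"ty": 0,"tz": 0,"ax": 0,"ay": 0,"az": 0},{"tx": -0.9,"ty": 0,"tz": 0,"ax": 0,"ay": 0,"az": 0},{"tx": -1.7,"ty": 0,"tz": 0,"ax": 0,"ay": 0,"az": 0},{"tx": -2.5,"ty": 0,"tz": 0,"ax": 0,"ay": 0,"az": 0}]' --grip 0

```text
t: 28.4
eef_pos: [0.5632, -0.0175, 0.3223]
tcp_rot: [-0.0, 0.708, -0.002, -0.707]
ft_force: [0.0, -0.1, -0.6]
gripper_width: 0.0855
```

>>> send_rows --commands '[{"tx": -0.2,"ty": 0.5,"tz": 0.4,"ax": 0,"ay": 0,"az": 0},{"tx": -0.4,"ty": 1.1,"tz": 0.8,"ax": 0,"ay": 0,"az": 0},{"tx": -0.4,"ty": 1.8,"tz": 1.1,"ax": 0,"ay": 0,"az": 0},{"tx": -0.4,"ty": 2.6,"tz": 1.4,"ax": 0,"ay": 0,"az": 0},{"tx": -0.4,"ty": 3.4,"tz": 1.7,"ax": 0,"ay": 0,"az": 0},{"tx": -0.4,"ty": 4.0,"tz": 1.9,"ax": 0,"ay": 0,"az": 0},{"tx": -0.4,"ty": 4.4,"tz": 2.0,"ax": 0,"ay": 0,"az": 0},{"tx": -0.4,"ty": 4.5,"tz": 2.0,"ax": 0,"ay": 0,"az": 0}]'

```text
t: 29.07
eef_pos: [0.4813, -0.2008, 0.3392]
tcp_rot: [-0.002, 0.708, -0.004, -0.707]
ft_force: [-0.3, -0.0, -0.1]
gripper_width: 0.0853
```

```bash
sed -i '/foot\|for q/d; /if n==.top.: print/d' m.py; python3 m.py | grep -v '^ *\[\|^\[\['; python3 - <<'E'
from h import *
np.set_printoptions(precision=4,suppress=True)
for n in ['top','scene']:
    im=save(n,'end_'+n+'.png',crop=(100,110,400,320) if n=='scene' else (120,90,400,300),sc=2)
    for l,z in [('handle_a',.032),('pan',0),('vial_1',.003),('medicine_bottle',0),('ointment_jar',0),('tape_roll',0)]:
        for d in spot_point(l,n)[:2]: print(n,l,round(d['p'],2),px2w(n,d['xy'],z))
E
python3 - <<'E'
import cv2,numpy as np
a=cv2.imread('pics/end_scene.png');b=cv2.imread('pics/end_top.png')
a=cv2.resize(a,(600,420))[:300];b=cv2.resize(b,(560,420))[60:360]
cv2.imwrite('pics/end.png',np.vstack([a,np.pad(b,((0,0),(20,20),(0,0)))]))
E
```

```text
top green ((560.4891967773438, 143.1691436767578), (141.3934326171875, 240.9604034423828), 1.875386118888855)
red ((567.7981567382812, -175.47975158691406), (142.9931182861328, 242.4661407470703), 0.8173893690109253)
bar z 0.165 ((566.2837524414062, -18.31705665588379), (9.287931442260742, 86.13072204589844), 88.20471954345703)
bar z 0.175 ((565.3345947265625, -17.952632904052734), (9.205337524414062, 85.36479187011719), 88.20471954345703)
bar z 0.185 ((564.3854370117188, -17.588205337524414), (9.122742652893066, 84.59884643554688), 88.20471954345703)
scene green ((565.02099609375, 83.20716857910156), (135.99502563476562, 123.85385131835938), 3.8727633953094482)
red ((569.3822631835938, -138.81460571289062), (140.9148712158203, 168.19940185546875), 0.9238558411598206)
bar z 0.165 ((557.7413330078125, -18.39282989501953), (83.64593505859375, 11.249710083007812), 0.06405442953109741)
bar z 0.175 ((576.9998779296875, -16.017866134643555), (81.91140747070312, 11.016423225402832), 0.06405522674322128)
bar z 0.185 ((596.2584228515625, -13.642904281616211), (80.17686462402344, 10.783136367797852), 0.06405449658632278)
top handle_a 0.66 [0.5719 0.0466 0.032 ]
top pan 0.66 [0.5606 0.1401 0.    ]
top pan 0.38 [0.566  0.2347 0.    ]
top vial_1 0.66 [0.5915 0.1538 0.003 ]
top vial_1 0.45 [0.533  0.1335 0.003 ]
top medicine_bottle 0.64 [0.7667 0.1556 0.    ]
top ointment_jar 0.53 [ 0.7454 -0.1447  0.    ]
top tape_roll 0.75 [ 0.3431 -0.1734  0.    ]
scene handle_a 0.83 [0.5609 0.0496 0.032 ]
scene pan 0.7 [0.5594 0.141  0.    ]
scene vial_1 0.57 [0.5808 0.1558 0.003 ]
scene medicine_bottle 0.77 [0.7773 0.1637 0.    ]
scene medicine_bottle 0.75 [0.5462 0.1388 0.    ]
scene ointment_jar 0.63 [ 0.7533 -0.145   0.    ]
scene ointment_jar 0.25 [ 0.5688 -0.0148  0.    ]
scene tape_roll 0.87 [ 0.3341 -0.1666  0.    ]
```

View pics/end.png

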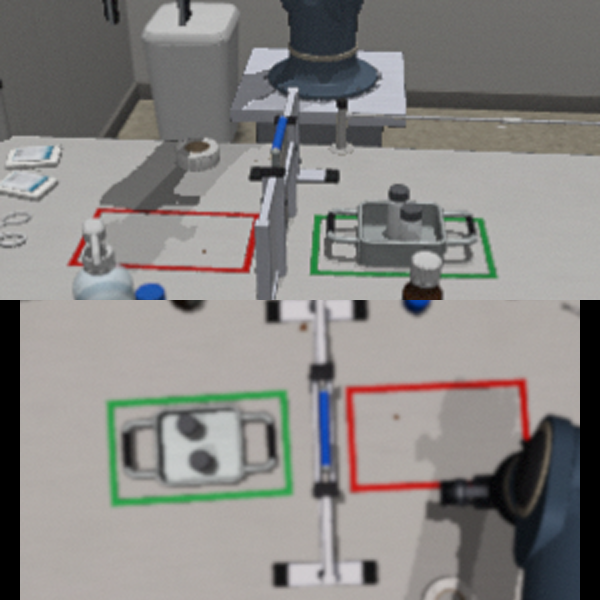

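The pan, vials and hatch all look right. The network puts the jar about 11 mm from its first reading, so I'll compare the images directly.

```bash
python3 - <<'E'
import cv2,numpy as np
for n,c,s in [('top',(120,90),2),('scene',(100,110),2)]:
    a=cv2.imread(f'pics/{n}0.png'); a=cv2.resize(a,(512,384),interpolation=cv2.INTER_AREA)
    e=cv2.imread(f'pics/end_{n}.png'); e=cv2.resize(e,None,fx=.5,fy=.5,interpolation=cv2.INTER_AREA)
    for nm,im,o in [('0',a,(0,0)),('end',e,c)]:
        im=im.astype(int); m=((im[...,0]>im[...,2]+60)&(im[...,0]>im[...,1]+30)).astype(np.uint8)
        k,l,st,ce=cv2.connectedComponentsWithStats(m)
        print(n,nm,[(st[i,4],(ce[i]+o).round(1).tolist()) for i in range(1,k) if st[i,4]>15])
E
```

```text
top 0 [(np.int32(136), [319.1, 116.7]), (np.int32(164), [271.9, 184.2])]
top end [(np.int32(144), [318.9, 116.8]), (np.int32(180), [272.0, 184.0])]
scene 0 [(np.int32(72), [239.5, 175.7]), (np.int32(194), [174.8, 259.4])]
scene end [(np.int32(71), [239.4, 175.8]), (np.int32(201), [174.9, 259.6])]
```

The jar hasn't moved: its blob is within 0.2 px in both cameras, so the 11 mm was network noise. I'm handing in.

```bash
python3 -c "
from station import *
print(close_job())"
```

```text
the job is handed in; nothing more can be done
None
```

The pan is on the clean side, square inside the green outline with both vials upright, and the hatch is shut. The robot finished at about 30 s of the 72 s, clear of everything, and I handed the job in; it gives no verdict.

**What I did:** I lifted the hatch to its upper end stop. I gripped the near handle and slid the pan flat, turning it straight (about 10° off at the start) as it moved, until it was halfway through. From the other side I pulled it into the outline by its far handle. I then lowered the hatch 100 mm to its bottom stop, where it resisted with about 17 N and moved no further.

**Last checks:**
- **Pan:** from directly above after release, its centre is at y 0.143 with the handles inside the tape. The final top and scene views put the centre at about (0.560, 0.141), against (0.561, 0.143) for the outline.
- **Hatch:** the grip bar is back at its starting height in both cameras, so the hatch probably began shut.
- **Vials and bystanders:** both vials stand in the final views. The bottle and tape roll show no movement beyond measuring noise (about 1 cm in the scene view).

**Disagreements:**
- The networks put the ointment jar about 11 mm from its first reading. Comparing the images directly showed a shift of no more than 0.2 px in both cameras, so I took it as noise.
- Early on, the top camera's reading of the pan's yaw differed from the wrist camera's by about 0.08 rad. I went with the wrist camera, and the later close views agreed with it.

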